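Put the tin roller's gearstick into third

TASK

Put the paint-tin roller into third gear: with the fingertips push the red-knobbed gearstick out of the left-hand slots into the cross channel of its H gate, across to the right, and then forward, fully home in the third slot (the forward right one, marked with three dots). Push the gearstick gently (10 N is plenty, 35 N too much), never pinch it, and do not let it go into the fourth slot (right rear) on the way. Leave the tin on the rollers, the yellow-lidded box and the gray pot where they stand, and let go of the gearstick at the end.

Things in the scene. Friction and masses are not known exactly. Their poses are not given: they have to be found in the camera images.
- tin_roller: bench-top paint-tin roller, fixed to the bench: green gearbox 130 x 120 mm, 94 mm high, on a dark base plate (x +-75, y -65 to +200 mm) with two rollers at y = +137 mm. Origin on the bench under the centre of the gearbox and its H gate; x axis points forward (to slots 1 and 3), y to the left, z up
- gate (a point): centre of the H gate in the gearbox's top, 94 mm up. Left slots at y = +20 mm (first: forward, one white dot; second: rear, two dots), right slots at y = -20 mm (third: forward, three dots; fourth: rear, four dots), joined by a cross channel along y through the centre. Slots 13, channel 12 mm wide, inner corners rounded 5 mm; the stem is 9 mm thick
- stick_across (a joint): sideways lean of the gearstick, rad; its pivot is on the z axis of tin_roller, 12 mm above the bench. -0.25 (stop) = left slots, 0 = mid channel, +0.25 (stop) = right slots. It can cross only while stick_forward is near 0 (within 0.02; the rounded corners guide it in from 0.05). Starts at the left
- stick_forward (a joint): fore-and-aft lean of the gearstick about the same pivot, rad: 0 = in the cross channel, +0.28 (stop) = home in a forward slot, -0.28 (stop) = home in a rear slot. Starts anywhere along the left slots. Both leans stay where they are left; moving either takes about 2 to 3 N at the knob; the stops are cushioned with rubber
- knob (a point): centre of the red knob, a barrel 31 mm thick and 41 mm high on the 9 mm steel stem, 140 mm from the pivot; with leans a (across) and f (forward) it lies at x = 140 sin f, y = -140 cos f sin a, z = 12 + 140 cos f cos a mm in tin_roller's frame (152 mm up when upright); its axes lean with the stem
- third_slot (a point): forward end of the third slot, on top of the gate plate, 94 mm above the bench: where the stem stands when home
- paint_tin: loose paint tin, 78 mm in diameter and 77 mm long, lying on the two rollers with its axis along x of tin_roller, its top 117 mm above the bench; origin at the centre of its bottom end. Bystander
- yellow_box: loose white pocket box with a yellow lid, 32 x 47 x 72 mm, standing on the robot's side of the rollers; origin under its centre. Bystander
- gray_pot: loose gray pot with a clear lid, 54 mm wide, 42 mm high, standing on the robot's side of the machine; origin under its centre. Bystander

How it is judged:
On the way:
1. the gearstick is in the right half of the cross channel (value of joint stick_across above 0.08 rad and value of joint stick_forward between -0.1 and 0.1 rad), for 0.02 s.
At the end, for the whole second after the job is handed in: the gearstick rests home in the third slot (forward lean over 0.24 rad, across over 0.19 rad), and the tin, the box and the pot are within 20 mm of where they stood (value of joint stick_forward above 0.24 rad and value of joint stick_across above 0.19 rad and not (velocity of joint stick_forward above 0.05 rad/s) and velocity of joint stick_forward above -0.05 rad/s and distance of each of paint_tin, yellow_box, gray_pot from where it was at the start of the episode below 0.02 m); the robot touches nothing.
It fails at once if the gearstick goes into the fourth slot (more than half way) (value of joint stick_across above 0.12 rad and value of joint stick_forward below -0.14 rad).
It fails at once if the gearstick is pinched or forced (more than 35 N from the fingers) (contact force between the fingers and stick_forward above 35 N).
It fails at once if the paint tin is lifted or pushed away (distance of paint_tin from where it was at the start of the episode above 0.03 m).
It fails at once if the yellow-lidded box is lifted, tipped or pushed away (distance of yellow_box from where it was at the start of the episode above 0.03 m or angle between yellow_box's own z axis and vertical above 0.5 rad).
It fails at once if the gray pot is lifted, tipped or pushed away (distance of gray_pot from where it was at the start of the episode above 0.03 m or angle between gray_pot's own z axis and vertical above 0.5 rad).
It also fails if it takes over 64 s, if anything falls off the work surface, if the arm or the gripper's body presses on something with over 40 N, if the wrist force passes 120 N, or if a joint passes its speed limit or range.

ROBOT

A 6-joint arm with a two-finger parallel gripper is mounted at the origin on the work surface; the furniture and walls round the work are solid. World frame = base frame: x ahead of the robot, y to its left, z up, the work surface at z = 0. Lengths are in m, angles in rad, forces in N, time in s.
With the tool pointing down it reaches from about 0.275 to 0.75 m from the base axis. Payload 10.2 kg.
Tool frame: the origin (TCP) lies on the centre line of the jaws, within the pads' length; the fingertips stand 14 mm ahead of it and the grasp point (between the pads) lies 5 mm behind it; z points along the fingers, y is the line along which they close (so a half turn about z gives the same grasp; the last joint's range is limited). The gripper opens to 85 mm and grips with 20 to 120 N. Pads are 22 mm wide; open, the fingers measure 114 mm over their backs; the gripper's body (76 mm by 85 mm) begins 54 mm behind the grasp point. The pads swing forward as they close: fully open they stand 13 mm farther back than shut.
Start: joints at [-1.372, 0.313, 1.498, -0, 1.331, -0.223], TCP at [0.215, -0.479, 0.245] pointing down, gripper open.
Joint ranges: [-2.94, 2.94], [-0.97, 2.17], [0.19, 2.56], [-1.23, 4.37], [0.02, 3.11], [-2.88, 2.88]. Speed limits (rad/s): [2.39, 2.39, 3.01, 3.14, 3.14, 3.14].

INTERFACE

Orientations are given as a 3x3 rotation matrix whose columns are the frame's x, y, z axes.
In Python, from plant import monitor, eyes, env gives the robot as it stands.
- The arm moves only by the tool step_arm, never from a script. Its argument "plan" is a list of rows, each an object of numbers: "dx", "dy", "dz": the shift along the world's x, y, z in mm; "rx", "ry", "rz": the turn, a rotation vector about the world's x, y, z in degrees; "hand": the finger opening in mm, from 0 to 85.4. A call has 1 to 10 rows; each row shifts and turns the commanded pose from where the row before left it; what a row does not reach is not made up. A row lasts 1/12 s, in which the tool goes at most 41.7 mm and 7.16 degrees, less where a joint would pass 70% of its speed; a pose out of reach is approached as far as the arm can. A call with a gripper value outside its range is refused whole. The fingers move at their own pace and stop on an object; "force" is the grip in N (left out, the last holds). Time passes only in rows, so rows that do not move let the fingers close. It gives the time, the measured TCP pose, the force, the opening and the grip force at its end, in the units of the state.
- monitor.read_state(): the state, without advancing time (a new reading comes with each control period).
- eyes.get_image(name): name is "scene" or "top"; returns (picture, depth): 400x640x3 uint8, red, green, blue; 400x640 float32, m along the optical axis (not along the pixel's ray), 0 where there is no reading.
- eyes.camera_info(name): a dict with "mtx" (3x3 intrinsics, pixels), "D" ([k1, k2, p1, p2, k3] as OpenCV has them; the pictures are not rectified), "T" (4x4, takes a point from camera to world coordinates). Camera axes: x right, y up, looking along -z (the intrinsics and any distortion apply to the point x, -y, -z); pixel columns grow to the right and rows downward; lengths in m; the calibration is good to about 2 mm. A picture is of the moment at which its call begins. camera_info takes no time and is no camera call.
- env.hand_in(): hands the job in; it is judged then, once.
The state is a dict: "time_s": time; "qpos": joint angles; "dq": joint speeds; "joint_torque": joint torques, N m; "tcp_pos": TCP position; "orientation": TCP orientation; "wrist_force": force on the tool from outside, world axes, zero at the start; "wrist_torque": the same for the moment, N m; "width": finger opening in m; "finger_force": force on a finger pad.
Only numpy, scipy, OpenCV 4.12 (cv2) and the standard library are available. Lean on these libraries where they do the work, as an engineer would, in place of code of your own. Each camera call takes 0.05 s, during which the arm holds its last target. There are 200 camera calls.

## Working session

There is one attempt and no reset: what is moved stays moved. The work goes in short steps, Python scripts to look and compute and a tool call to move; the robot and the scene stay as the last step left them, time stands still between calls to the robot, and variables do not carry over. Pictures are saved under pics/ and viewed, at most 10 in all, crops included, and the job is handed in when it is done.

Besides the shell and the picture viewer there is one more tool, called after "Emit:" as a command line: name --argument value ..., lists and objects as JSON in quotes. step_arm: Moves the arm, as the interface text tells. Its arguments: {"type":"object","properties":{"plan":{"type":"array","items":{"type":"object","properties":{"dx":{"type":"number"},"dy":{"type":"number"},"dz":{"type":"number"},"rx":{"type":"number"},"ry":{"type":"number"},"rz":{"type":"number"},"hand":{"type":"number"}}}},"force":{"type":"number"}},"required":["plan"]}

```bash
mkdir -p pics; cat > h.py <<'E'
import numpy as np, cv2
from plant import monitor, eyes, env
def grab(n,save=None):
    p,d=eyes.get_image(n); c=eyes.camera_info(n)
    if save: cv2.imwrite('pics/'+save,p[:,:,::-1])
    return p,d,c
def pts(c,d,uv):
    uv=np.asarray(uv,float).reshape(-1,1,2); K=np.array(c['mtx'],float);D=np.array(c['D'],float)
    n=cv2.undistortPoints(uv,K,D).reshape(-1,2)
    T=np.array(c['T']); r=np.c_[n[:,0],-n[:,1],-np.ones(len(n))]
    return T[:3,3], r@T[:3,:3].T   # origin, rays with unit depth
def cloud(c,d,mask):
    v,u=np.nonzero(mask&(d>0)); o,r=pts(c,d,np.c_[u,v]); return o+r*d[v,u][:,None], np.c_[u,v]
def plane(c,uv,z):
    o,r=pts(c,None,uv); return o+r*((z-o[2])/r[:,2])[:,None]
E
python3 - <<'E'
from h import *
for n in('scene','top'):
    p,d,c=grab(n,n+'0.png'); np.savez(n+'0.npz',p=p,d=d); print(n,np.round(c['T'],3).tolist())
s=monitor.read_state();print(s['time_s'],s['tcp_pos'],s['orientation'],s['wrist_force'])
E
```

```text
scene [[-0.693, -0.486, 0.532, 0.918], [0.721, -0.468, 0.512, 0.419], [-0.0, 0.738, 0.675, 0.684], [0.0, 0.0, 0.0, 1.0]]
top [[-0.018, 0.996, -0.09, 0.411], [-1.0, -0.016, 0.022, 0.002], [0.021, 0.09, 0.996, 0.974], [0.0, 0.0, 0.0, 1.0]]
0.1 [ 0.21489476 -0.47877429  0.24482051] [[ 9.12349481e-01  4.09412238e-01 -2.11447557e-04]
 [ 4.09412214e-01 -9.12348867e-01  1.08822519e-03]
 [ 2.52618773e-04 -1.07941090e-03 -9.99999386e-01]] [ 0.14357473  0.27081076 -0.05348562]
```

View pics/scene0.png

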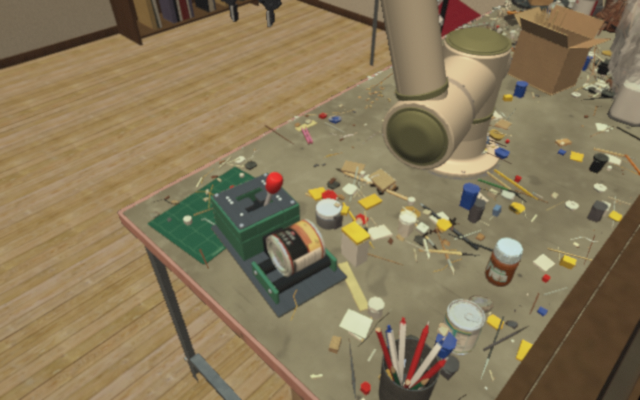

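View pics/top0.png

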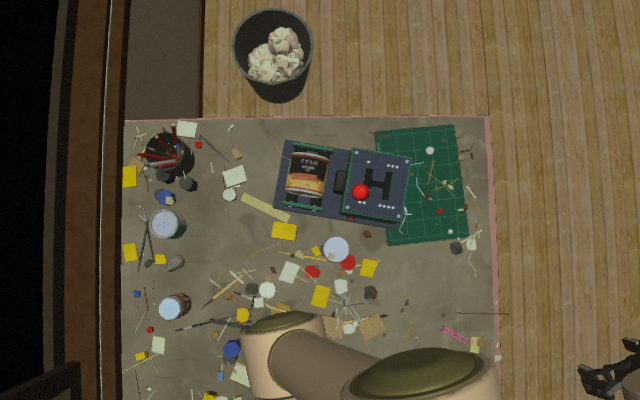

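The scene view shows the green gearbox at (255,210) with its red knob at (274,183), the tin at (295,250), the box at (355,240) and the pot at (328,212). In the top view the gate is at about (378,183). The knob at (361,192) is rear-left, so it is in or near the second slot. The pot is at (335,248) and the box at (285,231).

```bash
python3 - <<'E'
from h import *
z=np.load('top0.npz');p,d=z['p'],z['d'];c=eyes.camera_info('top')
crop=p[110:280,250:450];cv2.imwrite('pics/crop1.png',cv2.resize(crop[:,:,::-1],None,fx=4,fy=4,interpolation=cv2.INTER_CUBIC)[:600])
m=np.zeros(d.shape,bool);m[130:235,325:425]=1
P,uv=cloud(c,d,m); k=abs(P[:,2]-.094)<.006
print(np.histogram(P[:,2],bins=np.arange(-.01,.2,.01)))
mm=np.zeros(d.shape,np.uint8);mm[uv[k][:,1],uv[k][:,0]]=255
mm=cv2.morphologyEx(cv2.morphologyEx(mm,cv2.MORPH_CLOSE,np.ones((9,9))),cv2.MORPH_OPEN,np.ones((5,5)))
ct=max(cv2.findContours(mm,0,1)[0],key=cv2.contourArea)
Q=plane(c,ct.reshape(-1,2),.094)
r=cv2.minAreaRect((Q[:,:2]*1000).astype(np.float32));print('gearbox rect',r, 'z',np.median(P[k][:,2]))
print('box', cv2.boxPoints(r))
for n in('top','scene'):
    z=np.load(n+'0.npz');p,d=z['p'],z['d'];c=eyes.camera_info(n)
    h=cv2.cvtColor(p,cv2.COLOR_RGB2HSV);red=((h[...,0]<6)|(h[...,0]>174))&(h[...,1]>180)&(h[...,2]>120)
    N,L,S,C=cv2.connectedComponentsWithStats(red.astype(np.uint8))
    for i in range(1,N):
        if S[i,4]>60:
            P,_=cloud(c,d,L==i);print(n,C[i],S[i],P.mean(0) if len(P) else 0,P.min(0),P.max(0)); 
            o,rr=pts(c,None,C[i][None]);print(o,rr)
E
```

```text
(array([ 628, 3940, 1191,   34,   56,  120,  260,  361,   85,  167, 3382,
         11,    0,    0,    0,    4,  103,  115,    0,    0]), array([-0.01,  0.  ,  0.01,  0.02,  0.03,  0.04,  0.05,  0.06,  0.07,
        0.08,  0.09,  0.1 ,  0.11,  0.12,  0.13,  0.14,  0.15,  0.16,
        0.17,  0.18,  0.19]))
gearbox rect ((527.960693359375, -125.76800537109375), (119.826171875, 129.95306396484375), 79.29768371582031) z 0.09435558098724522
box [[ 452.98816  -172.57237 ]
 [ 580.6808   -196.70547 ]
 [ 602.9332    -78.96364 ]
 [ 475.2406    -54.830536]]
top [359.73513514 191.03243243] [352 184  16  15 185] [ 0.50741505 -0.08605687  0.16002101] [ 0.49474549 -0.10713622  0.0651493 ] [ 0.53057    -0.07294836  0.16666792]
[0.41131648 0.00150634 0.97359365] [[ 0.11708277 -0.10669844 -0.99138134]]
top [348.22727273 262.47402597] [340 255  15  15 154] [ 0.37675714 -0.0718759   0.04208215] [ 0.36359239 -0.08356425  0.03629864] [ 0.39174913 -0.05552844  0.04743076]
[0.41131648 0.00150634 0.97359365] [[-0.03736911 -0.07923273 -1.00588772]]
top [312.0990991  270.84684685] [305 266  15  11 111] [0.3595
[... 911 characters left out ...]
]]
scene [384.125 348.125] [378 333  13  33  80] [0.62761798 0.25817758 0.13362328] [0.61977111 0.24968201 0.09269942] [0.63456744 0.26687588 0.16966309]
[0.91775957 0.41892256 0.68449074] [[-0.47708431 -0.26457694 -0.90526281]]
scene [433.40677966 369.39830508] [422 361  23  18 118] [0.59431079 0.31610295 0.10966295] [0.59031264 0.30547769 0.07807074] [0.5979017  0.32425124 0.13656114]
[0.91775957 0.41892256 0.68449074] [[-0.52830101 -0.16777743 -0.9383016 ]]
scene [365.39705882 387.41176471] [362 383   8  10  68] [0.63356189 0.24174805 0.01147955] [0.62554512 0.23533321 0.00727314] [0.63920452 0.24814726 0.01464827]
[0.91775957 0.41892256 0.68449074] [[-0.40833598 -0.25455982 -0.96701985]]
```

View pics/crop1.png

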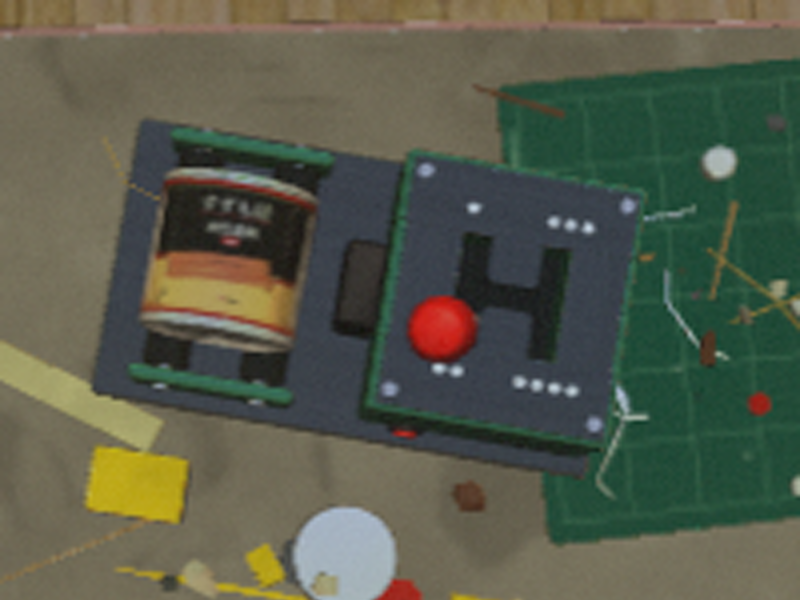

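Emit:
step_arm --plan '[{"dx": 19, "dy": 30, "rz": -3.5, "hand": 0}, {"dx": 19, "dy": 30, "rz": -3.5, "hand": 0}, {"dx": 19, "dy": 30, "rz": -3.5, "hand": 0}, {"dx": 19, "dy": 30, "rz": -3.5, "hand": 0}, {"dx": 19, "dy": 30, "rz": -3.5, "hand": 0}, {"dx": 19, "dy": 30, "rz": -3.5, "hand": 0}, {"dx": 19, "dy": 30, "rz": -3.5, "hand": 0}, {"dx": 19, "dy": 30, "rz": -3.5, "hand": 0}, {"dx": 19, "dy": 30, "rz": -3.5, "hand": 0}, {"dx": 19, "dy": 30, "rz": -3.4, "hand": 0}]' --force 30

```text
invalid input
```

Emit:
step_arm --plan '[{"dx": 19, "dy": 30}, {"dx": 19, "dy": 30}, {"dx": 19, "dy": 30}, {"dx": 2, "dy": 9}, {"dx": 0}]'

```text
invalid input
```

```bash
cat > st.py <<'E'
from h import *
X=np.array([.9827,-.1857]);Y=np.array([.1857,.9827]);G=np.array([528,-125.8])
def mach(p): q=np.asarray(p)[:2]*1000-G; return q@X,q@Y
def state():
    s=monitor.read_state();t=s['tcp_pos'];R=np.array(s['orientation'])
    print('t %.2f tcp'%s['time_s'],np.round(t*1000,1),'mach',np.round(mach(t),1),'yaw',np.degrees(np.arctan2(R[1,0],R[0,0])),'tilt',R[:2,2].round(3),'F',np.round(s['wrist_force'],1),'w',s['width'])
def knob():
    O=[]
    for n in('top','scene'):
        p,d,c=grab(n)
        h=cv2.cvtColor(p,cv2.COLOR_RGB2HSV);red=((h[...,0]<6)|(h[...,0]>174))&(h[...,1]>180)&(h[...,2]>120)
        P,uv=cloud(c,d,red); q=(P[:,:2]*1000-G); k=(P[:,2]>.118)&(P[:,2]<.19)&(abs(q@X)<70)&(abs(q@Y)<75)
        if k.sum()<15: print(n,'hidden',k.sum());continue
        z=.147; w=plane(c,uv[k].mean(0)[None],z)[0]; x,y=mach(w)
        print(n,k.sum(),'knob mach',np.round((x,y),1),'f %.3f a %.3f'%(np.arcsin(x/140),-np.arcsin(np.clip(y/140,-1,1))))
E
python3 -c "
from st import *
state();knob();grab('scene','s1.png')"
```

```text
t 0.10 tcp [ 214.9 -478.8  244.8] mach [-242.1 -405. ] yaw 24.167917197805437 tilt [-0.     0.001] F [ 0.1  0.3 -0.1] w 0.08528436962369698
top 182 knob mach [-25.9  34.2] f -0.186 a -0.247
scene 204 knob mach [-25.5  32.2] f -0.183 a -0.232
```

View pics/s1.png

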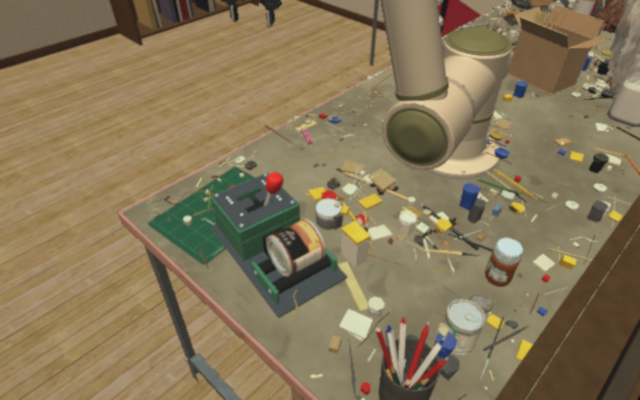

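The picture is unchanged, because the plan was refused and the arm has not moved. I'll give every key in each row.

Emit:
step_arm --plan '[{"dx": 19, "dy": 30, "dz": 0, "rx": 0, "ry": 0, "rz": -3.5, "hand": 0}, {"dx": 19, "dy": 30, "dz": 0, "rx": 0, "ry": 0, "rz": -3.5, "hand": 0}, {"dx": 19, "dy": 30, "dz": 0, "rx": 0, "ry": 0, "rz": -3.5, "hand": 0}, {"dx": 19, "dy": 30, "dz": 0, "rx": 0, "ry": 0, "rz": -3.5, "hand": 0}, {"dx": 19, "dy": 30, "dz": 0, "rx": 0, "ry": 0, "rz": -3.5, "hand": 0}, {"dx": 19, "dy": 30, "dz": 0, "rx": 0, "ry": 0, "rz": -3.5, "hand": 0}, {"dx": 19, "dy": 30, "dz": 0, "rx": 0, "ry": 0, "rz": -3.5, "hand": 0}, {"dx": 19, "dy": 30, "dz": 0, "rx": 0, "ry": 0, "rz": -3.5, "hand": 0}, {"dx": 19, "dy": 30, "dz": 0, "rx": 0, "ry": 0, "rz": -3.5, "hand": 0}, {"dx": 19, "dy": 30, "dz": 0, "rx": 0, "ry": 0, "rz": -3.4, "hand": 0}]' --force 30

```text
time_s: 1.08
tcp_pos: [0.4055, -0.1774, 0.2454]
orientation: [[0.982, -0.189, 0.0], [-0.189, -0.982, -0.0], [0.0, 0.0, -1.0]]
wrist_force: [0.7, -0.7, 0.0]
width: -0.0002
finger_force: 0.0
```

Emit:
step_arm --plan '[{"dx": 19, "dy": 32, "dz": 0, "rx": 0, "ry": 0, "rz": 0, "hand": 0}, {"dx": 19, "dy": 32, "dz": 0, "rx": 0, "ry": 0, "rz": 0, "hand": 0}, {"dx": 19, "dy": 33, "dz": 0, "rx": 0, "ry": 0, "rz": 0, "hand": 0}, {"dx": 0, "dy": 0, "dz": -25, "rx": 0, "ry": 0, "rz": 0, "hand": 0}, {"dx": 0, "dy": 0, "dz": -25, "rx": 0, "ry": 0, "rz": 0, "hand": 0}, {"dx": 0, "dy": 0, "dz": -25, "rx": 0, "ry": 0, "rz": 0, "hand": 0}, {"dx": 0, "dy": 0, "dz": -21, "rx": 0, "ry": 0, "rz": 0, "hand": 0}, {"dx": 0, "dy": 0, "dz": 0, "rx": 0, "ry": 0, "rz": 0, "hand": 0}]'

```text
time_s: 1.75
tcp_pos: [0.4602, -0.0811, 0.1459]
orientation: [[0.983, -0.186, -0.006], [-0.186, -0.983, 0.003], [-0.007, -0.002, -1.0]]
wrist_force: [0.2, -0.5, 0.4]
width: 0.0002
finger_force: 0.0
```

```bash
python3 -c "
from st import *
state();knob();p,d,c=grab('scene');cv2.imwrite('pics/s2.png',cv2.resize(p[90:310,180:420,::-1],None,fx=2.7,fy=2.7))"
```

```text
t 1.75 tcp [460.2 -81.1 145.9] mach [-75.   31.3] yaw -10.72360331792551 tilt [-0.006  0.003] F [ 0.2 -0.5  0.4] w 0.0001507575000190524
top hidden 0
scene 205 knob mach [-25.4  32.4] f -0.182 a -0.234
```

View pics/s2.png

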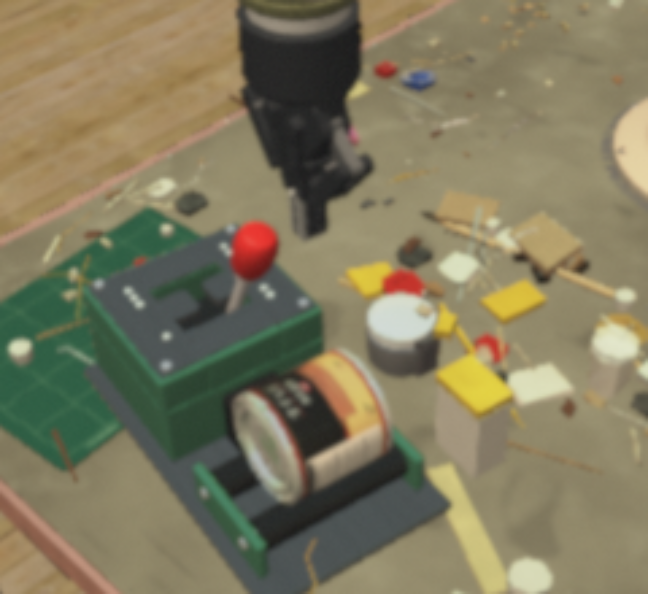

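The fingertips at about (310,225) in the crop are clear behind the knob at (255,250), with nothing disturbed. Next I'll push forward along the machine's x axis.

Emit:
step_arm --plan '[{"dx": 5.4, "dy": 2, "dz": 0, "rx": 0, "ry": 0, "rz": 0, "hand": 0}, {"dx": 4.9, "dy": -0.9, "dz": 0, "rx": 0, "ry": 0, "rz": 0, "hand": 0}, {"dx": 3.9, "dy": -0.75, "dz": 0, "rx": 0, "ry": 0, "rz": 0, "hand": 0}, {"dx": 2.9, "dy": -0.55, "dz": 0, "rx": 0, "ry": 0, "rz": 0, "hand": 0}, {"dx": 2.9, "dy": -0.55, "dz": 0, "rx": 0, "ry": 0, "rz": 0, "hand": 0}, {"dx": 2.9, "dy": -0.55, "dz": 0, "rx": 0, "ry": 0, "rz": 0, "hand": 0}, {"dx": 2.9, "dy": -0.55, "dz": 0, "rx": 0, "ry": 0, "rz": 0, "hand": 0}, {"dx": 2.9, "dy": -0.55, "dz": 0, "rx": 0, "ry": 0, "rz": 0, "hand": 0}, {"dx": 2.9, "dy": -0.55, "dz": 0, "rx": 0, "ry": 0, "rz": 0, "hand": 0}, {"dx": 0, "dy": 0, "dz": 0, "rx": 0, "ry": 0, "rz": 0, "hand": 0}]'

```text
time_s: 2.73
tcp_pos: [0.4939, -0.085, 0.1493]
orientation: [[0.982, -0.186, 0.0], [-0.186, -0.982, 0.0], [0.0, -0.0, -1.0]]
wrist_force: [-1.3, 0.5, 1.1]
width: -0.0003
finger_force: 0.8
```

```bash
python3 -c "
from st import *
state();knob();print(monitor.read_state()['qpos'])"
```

```text
t 2.73 tcp [493.9 -85.  149.3] mach [-41.   33.7] yaw -10.735570679749111 tilt [0. 0.] F [-1.3  0.5  1.1] w -0.00029643917529877686
top hidden 0
scene 198 knob mach [-14.3  30.3] f -0.103 a -0.218
[-4.04769840e-01  3.60419921e-01  1.70033069e+00  4.86116793e-05
  1.08065261e+00  1.35327179e+00]
```

Emit:
step_arm --plan '[{"dx": 2.9, "dy": -0.55, "dz": 0, "rx": 0, "ry": 0, "rz": 0, "hand": 0}, {"dx": 2.9, "dy": -0.55, "dz": 0, "rx": 0, "ry": 0, "rz": 0, "hand": 0}, {"dx": 2.9, "dy": -0.55, "dz": 0, "rx": 0, "ry": 0, "rz": 0, "hand": 0}, {"dx": 2.4, "dy": -0.45, "dz": 0, "rx": 0, "ry": 0, "rz": 0, "hand": 0}, {"dx": 0, "dy": 0, "dz": 0, "rx": 0, "ry": 0, "rz": 0, "hand": 0}, {"dx": 0, "dy": 0, "dz": 0, "rx": 0, "ry": 0, "rz": 0, "hand": 0}]'

```text
time_s: 3.33
tcp_pos: [0.5048, -0.0871, 0.1492]
orientation: [[0.983, -0.186, 0.0], [-0.186, -0.983, -0.0], [0.0, 0.0, -1.0]]
wrist_force: [-0.5, 1.1, -0.6]
width: -0.0002
finger_force: 0.4
```

```bash
python3 -c "
from st import *
state();knob()"
```

```text
t 3.33 tcp [504.8 -87.1 149.2] mach [-30.   33.7] yaw -10.732365847041144 tilt [ 0. -0.] F [-0.5  1.1 -0.6] w -0.0001530162562813424
top hidden 0
scene 195 knob mach [-4.3 28.6] f -0.030 a -0.206
```

Emit:
step_arm --plan '[{"dx": 2, "dy": -0.4, "dz": 0, "rx": 0, "ry": 0, "rz": 0, "hand": 0}, {"dx": 1.5, "dy": -0.3, "dz": 0, "rx": 0, "ry": 0, "rz": 0, "hand": 0}, {"dx": 0, "dy": 0, "dz": 0, "rx": 0, "ry": 0, "rz": 0, "hand": 0}, {"dx": -9.8, "dy": 1.9, "dz": 0, "rx": 0, "ry": 0, "rz": 0, "hand": 0}, {"dx": -19.6, "dy": 3.7, "dz": 0, "rx": 0, "ry": 0, "rz": 0, "hand": 0}, {"dx": -29.5, "dy": 5.6, "dz": 15, "rx": 0, "ry": 0, "rz": 0, "hand": 0}, {"dx": 0, "dy": 0, "dz": 30, "rx": 0, "ry": 0, "rz": 5, "hand": 0}, {"dx": 0, "dy": 0, "dz": 30, "rx": 0, "ry": 0, "rz": 7, "hand": 0}, {"dx": 0, "dy": 0, "dz": 30, "rx": 0, "ry": 0, "rz": 7, "hand": 0}, {"dx": 0, "dy": 20, "dz": 0, "rx": 0, "ry": 0, "rz": 7, "hand": 0}]'

```text
time_s: 4.27
tcp_pos: [0.4512, -0.0589, 0.2596]
orientation: [[0.964, 0.267, 0.009], [0.267, -0.964, -0.005], [0.008, 0.007, -1.0]]
wrist_force: [0.3, 0.8, 0.3]
width: 0.0003
finger_force: 0.0
```

Emit:
step_arm --plan '[{"dx": 0, "dy": 30, "dz": 0, "rx": 0, "ry": 0, "rz": 7, "hand": 0}, {"dx": 0, "dy": 30, "dz": 0, "rx": 0, "ry": 0, "rz": 7, "hand": 0}, {"dx": 0, "dy": 30, "dz": 0, "rx": 0, "ry": 0, "rz": 7, "hand": 0}, {"dx": 0, "dy": 0, "dz": 0, "rx": 0, "ry": 0, "rz": 7, "hand": 0}, {"dx": 0, "dy": 0, "dz": 0, "rx": 0, "ry": 0, "rz": 7, "hand": 0}, {"dx": 0, "dy": 0, "dz": 0, "rx": 0, "ry": 0, "rz": 7, "hand": 0}, {"dx": 0, "dy": 0, "dz": 0, "rx": 0, "ry": 0, "rz": 7, "hand": 0}, {"dx": 0, "dy": 0, "dz": 0, "rx": 0, "ry": 0, "rz": 7, "hand": 0}, {"dx": 0, "dy": 0, "dz": 0, "rx": 0, "ry": 0, "rz": 7, "hand": 0}, {"dx": 0, "dy": 0, "dz": 0, "rx": 0, "ry": 0, "rz": 1, "hand": 0}]'

```text
time_s: 5.1
tcp_pos: [0.4494, 0.0334, 0.2543]
orientation: [[0.182, 0.983, 0.001], [0.983, -0.182, -0.0], [-0.0, 0.001, -1.0]]
wrist_force: [-0.6, -0.1, -0.1]
width: -0.0001
finger_force: 0.0
```

```bash
python3 -c "
from st import *
state();knob();print(monitor.read_state()['qpos'])
p,d,c=grab('top');cv2.imwrite('pics/t3.png',cv2.resize(p[110:260,250:450,::-1],None,fx=4,fy=4,interpolation=2))"
```

```text
t 5.10 tcp [449.4  33.4 254.3] mach [-106.8  141.8] yaw 79.53276497484224 tilt [ 0.001 -0.   ] F [-0.6 -0.1 -0.1] w -8.756216298565554e-05
top 165 knob mach [ 2.9 34.7] f 0.021 a -0.250
scene 193 knob mach [-1.4 27.9] f -0.010 a -0.201
[-1.86856869e-01  1.40046137e-01  1.69186025e+00 -5.47855013e-06
  1.30936410e+00  3.39962680e-03]
```

View pics/t3.png

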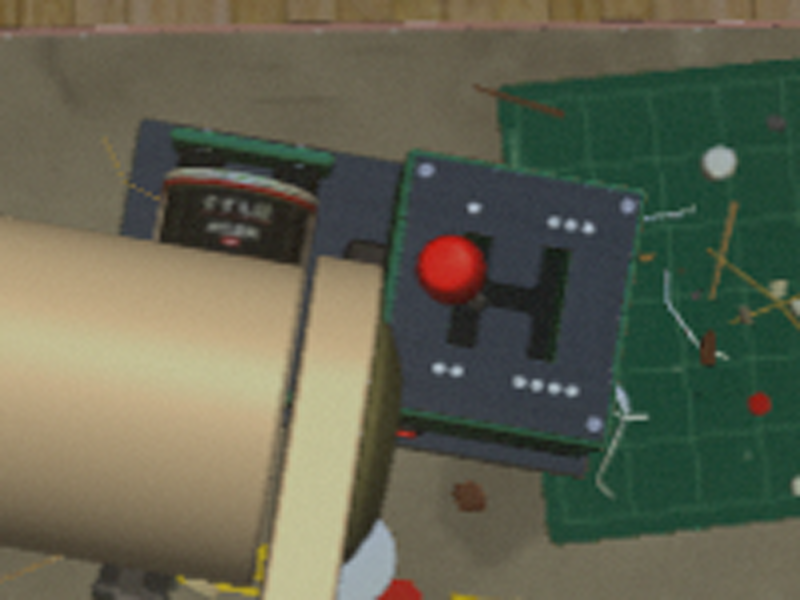

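The knob at (452,268) in the crop stands level with the cross channel, with the stem at (485,292), still on the left. Now I'll go over to its left side.

Emit:
step_arm --plan '[{"dx": 24, "dy": -20, "dz": 0, "rx": 0, "ry": 0, "rz": 0, "hand": 0}, {"dx": 24, "dy": -20, "dz": 0, "rx": 0, "ry": 0, "rz": 0, "hand": 0}, {"dx": 24, "dy": -20, "dz": 0, "rx": 0, "ry": 0, "rz": 0, "hand": 0}, {"dx": 23, "dy": -19, "dz": 0, "rx": 0, "ry": 0, "rz": -0.2, "hand": 0}, {"dx": 0, "dy": 0, "dz": -25, "rx": 0, "ry": 0, "rz": 0, "hand": 0}, {"dx": 0, "dy": 0, "dz": -30, "rx": 0, "ry": 0, "rz": 0, "hand": 0}, {"dx": 0, "dy": 0, "dz": -30, "rx": 0, "ry": 0, "rz": 0, "hand": 0}, {"dx": 0, "dy": 0, "dz": -20, "rx": 0, "ry": 0, "rz": 0, "hand": 0}, {"dx": 0, "dy": 0, "dz": 0, "rx": 0, "ry": 0, "rz": 0, "hand": 0}, {"dx": 0, "dy": 0, "dz": 0, "rx": 0, "ry": 0, "rz": 0, "hand": 0}]'

```text
time_s: 6.08
tcp_pos: [0.5442, -0.0456, 0.1493]
orientation: [[0.191, 0.981, -0.001], [0.981, -0.191, 0.0], [0.0, -0.001, -1.0]]
wrist_force: [0.8, -0.7, 1.1]
width: 0.0001
finger_force: 0.0
```

```bash
python3 -c "
from st import *
state();knob();p,d,c=grab('scene');cv2.imwrite('pics/s4.png',cv2.resize(p[90:310,180:420,::-1],None,fx=2.7,fy=2.7))"
```

```text
t 6.08 tcp [544.2 -45.6 149.3] mach [ 1.  81.8] yaw 78.96104931641969 tilt [-0.001  0.   ] F [ 0.8 -0.7  1.1] w 0.0001397054562392796
top 17 knob mach [-7.2 36.5] f -0.051 a -0.263
scene 27 knob mach [-3.1 15.5] f -0.022 a -0.111
```

View pics/s4.png

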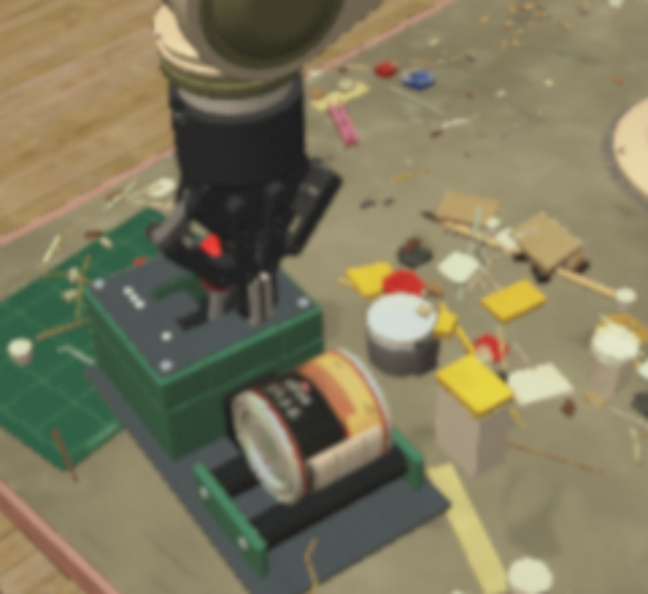

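The fingers at about (255,300) in the crop stand on the left side of the knob at (210,245), which they mostly hide. I'll push right in slow steps and watch the force.

Emit:
step_arm --plan '[{"dx": -0.9, "dy": -4.9, "dz": 0, "rx": 0, "ry": 0, "rz": 0, "hand": 0}, {"dx": -0.9, "dy": -4.9, "dz": 0, "rx": 0, "ry": 0, "rz": 0, "hand": 0}, {"dx": -0.55, "dy": -2.95, "dz": 0, "rx": 0, "ry": 0, "rz": 0, "hand": 0}, {"dx": -0.55, "dy": -2.95, "dz": 0, "rx": 0, "ry": 0, "rz": 0, "hand": 0}, {"dx": -0.55, "dy": -2.95, "dz": 0, "rx": 0, "ry": 0, "rz": 0, "hand": 0}, {"dx": -0.55, "dy": -2.95, "dz": 0, "rx": 0, "ry": 0, "rz": 0, "hand": 0}, {"dx": -0.4, "dy": -2, "dz": 0, "rx": 0, "ry": 0, "rz": 0, "hand": 0}]'

```text
time_s: 6.82
tcp_pos: [0.5399, -0.0693, 0.1495]
orientation: [[0.19, 0.982, 0.0], [0.982, -0.19, 0.0], [0.001, 0.0, -1.0]]
wrist_force: [0.3, 2.4, 1.3]
width: -0.0003
finger_force: 1.3
```

Emit:
step_arm --plan '[{"dx": -0.4, "dy": -2, "dz": 0, "rx": 0, "ry": 0, "rz": 0, "hand": 0}, {"dx": -0.4, "dy": -2, "dz": 0, "rx": 0, "ry": 0, "rz": 0, "hand": 0}, {"dx": -0.4, "dy": -2, "dz": 0, "rx": 0, "ry": 0, "rz": 0, "hand": 0}]'

```text
time_s: 7.07
tcp_pos: [0.5386, -0.0752, 0.1493]
orientation: [[0.19, 0.982, 0.0], [0.982, -0.19, 0.0], [0.0, 0.0, -1.0]]
wrist_force: [0.6, 1.8, 1.5]
width: 0.0001
finger_force: 1.3
```

```bash
python3 -c "
from st import *
state();knob()"
```

```text
t 7.07 tcp [538.6 -75.2 149.3] mach [ 1.  51.7] yaw 79.07384524080018 tilt [0. 0.] F [0.6 1.8 1.5] w 5.162072597668005e-05
top hidden 0
scene hidden 4
```

Emit:
step_arm --plan '[{"dx": -0.5, "dy": -2.45, "dz": 0, "rx": 0, "ry": 0, "rz": 0, "hand": 0}, {"dx": -0.5, "dy": -2.45, "dz": 0, "rx": 0, "ry": 0, "rz": 0, "hand": 0}, {"dx": -0.5, "dy": -2.45, "dz": 0, "rx": 0, "ry": 0, "rz": 0, "hand": 0}, {"dx": -0.5, "dy": -2.45, "dz": 0, "rx": 0, "ry": 0, "rz": 0, "hand": 0}]'

```text
time_s: 7.5
tcp_pos: [0.5366, -0.0852, 0.1493]
orientation: [[0.19, 0.982, -0.0], [0.982, -0.19, -0.0], [-0.0, -0.0, -1.0]]
wrist_force: [0.6, 1.5, 1.2]
width: -0.0003
finger_force: 1.1
```

Emit:
step_arm --plan '[{"dx": -0.5, "dy": -2.45, "dz": 0, "rx": 0, "ry": 0, "rz": 0, "hand": 0}, {"dx": -0.5, "dy": -2.45, "dz": 0, "rx": 0, "ry": 0, "rz": 0, "hand": 0}, {"dx": -0.5, "dy": -2.45, "dz": 0, "rx": 0, "ry": 0, "rz": 0, "hand": 0}, {"dx": -0.5, "dy": -2.45, "dz": 0, "rx": 0, "ry": 0, "rz": 0, "hand": 0}, {"dx": -0.5, "dy": -2.45, "dz": 0, "rx": 0, "ry": 0, "rz": 0, "hand": 0}]'

```text
time_s: 7.92
tcp_pos: [0.534, -0.0975, 0.1493]
orientation: [[0.19, 0.982, -0.0], [0.982, -0.19, -0.0], [-0.0, -0.0, -1.0]]
wrist_force: [0.2, 2.0, 1.4]
width: -0.0001
finger_force: 1.0
```

```bash
python3 -c "
from st import *
state();knob()"
```

```text
t 7.92 tcp [534.  -97.5 149.3] mach [ 0.7 29. ] yaw 79.06517650086379 tilt [-0. -0.] F [0.2 2.  1.4] w -8.513710915218776e-05
top hidden 0
scene hidden 7
```

Emit:
step_arm --plan '[{"dx": -0.5, "dy": -2.45, "dz": 0, "rx": 0, "ry": 0, "rz": 0, "hand": 0}, {"dx": -0.5, "dy": -2.45, "dz": 0, "rx": 0, "ry": 0, "rz": 0, "hand": 0}, {"dx": -0.5, "dy": -2.45, "dz": 0, "rx": 0, "ry": 0, "rz": 0, "hand": 0}, {"dx": -0.5, "dy": -2.45, "dz": 0, "rx": 0, "ry": 0, "rz": 0, "hand": 0}, {"dx": -0.5, "dy": -2.45, "dz": 0, "rx": 0, "ry": 0, "rz": 0, "hand": 0}]'

```text
time_s: 8.43
tcp_pos: [0.5316, -0.1097, 0.1493]
orientation: [[0.19, 0.982, 0.0], [0.982, -0.19, 0.0], [0.0, 0.0, -1.0]]
wrist_force: [0.4, 1.8, 1.0]
width: -0.0
finger_force: 0.9
```

Emit:
step_arm --plan '[{"dx": -0.4, "dy": -2.45, "dz": 0, "rx": 0, "ry": 0, "rz": 0, "hand": 0}, {"dx": -0.4, "dy": -2.45, "dz": 0, "rx": 0, "ry": 0, "rz": 0, "hand": 0}, {"dx": -0.4, "dy": -2.45, "dz": 0, "rx": 0, "ry": 0, "rz": 0, "hand": 0}, {"dx": -0.4, "dy": -2.45, "dz": 0, "rx": 0, "ry": 0, "rz": 0, "hand": 0}]'

```text
time_s: 8.77
tcp_pos: [0.5299, -0.1195, 0.1492]
orientation: [[0.19, 0.982, -0.0], [0.982, -0.19, 0.0], [0.0, -0.0, -1.0]]
wrist_force: [-0.8, 1.5, 0.7]
width: 0.0
finger_force: 0.9
```

Emit:
step_arm --plan '[{"dx": -0.4, "dy": -1.95, "dz": 0, "rx": 0, "ry": 0, "rz": 0, "hand": 0}, {"dx": -0.4, "dy": -1.95, "dz": 0, "rx": 0, "ry": 0, "rz": 0, "hand": 0}]'

```text
time_s: 8.93
tcp_pos: [0.5291, -0.1233, 0.1491]
orientation: [[0.19, 0.982, -0.0], [0.982, -0.19, 0.0], [0.0, -0.0, -1.0]]
wrist_force: [-1.1, 3.3, -0.7]
width: -0.0
finger_force: 0.9
```

Emit:
step_arm --plan '[{"dx": -0.2, "dy": -1.0, "dz": 0, "rx": 0, "ry": 0, "rz": 0, "hand": 0}, {"dx": -0.2, "dy": -1.0, "dz": 0, "rx": 0, "ry": 0, "rz": 0, "hand": 0}]'

```text
time_s: 9.1
tcp_pos: [0.5287, -0.1252, 0.1491]
orientation: [[0.19, 0.982, -0.0], [0.982, -0.19, 0.0], [0.0, -0.0, -1.0]]
wrist_force: [0.2, 0.6, -2.0]
width: -0.0001
finger_force: 0.9
```

```bash
python3 -c "
from st import *
state();knob()"
```

```text
t 9.10 tcp [ 528.7 -125.2  149.1] mach [0.6 0.7] yaw 79.06396117526235 tilt [-0.  0.] F [ 0.2  0.6 -2. ] w -6.869526133117953e-05
top hidden 0
scene 17 knob mach [ 13.9 -17.9] f 0.099 a 0.128
```

Emit:
step_arm --plan '[{"dx": -0.2, "dy": -1.0, "dz": 0, "rx": 0, "ry": 0, "rz": 0, "hand": 0}, {"dx": -0.2, "dy": -1.0, "dz": 0, "rx": 0, "ry": 0, "rz": 0, "hand": 0}]'

```text
time_s: 9.37
tcp_pos: [0.5284, -0.1271, 0.1492]
orientation: [[0.189, 0.982, -0.0], [0.982, -0.189, 0.0], [0.0, -0.0, -1.0]]
wrist_force: [-0.8, 2.1, -1.4]
width: 0.0002
finger_force: 1.0
```

Emit:
step_arm --plan '[{"dx": -0.2, "dy": -1.0, "dz": 0, "rx": 0, "ry": 0, "rz": 0, "hand": 0}, {"dx": -0.2, "dy": -1.0, "dz": 0, "rx": 0, "ry": 0, "rz": 0, "hand": 0}]'

```text
time_s: 9.53
tcp_pos: [0.528, -0.1292, 0.1492]
orientation: [[0.19, 0.982, -0.0], [0.982, -0.19, 0.0], [0.0, -0.0, -1.0]]
wrist_force: [0.2, 3.0, -1.1]
width: -0.0002
finger_force: 0.9
```

Emit:
step_arm --plan '[{"dx": -0.2, "dy": -1.0, "dz": 0, "rx": 0, "ry": 0, "rz": 0, "hand": 0}]'

```text
time_s: 9.62
tcp_pos: [0.5278, -0.1302, 0.1493]
orientation: [[0.19, 0.982, -0.0], [0.982, -0.19, 0.0], [0.0, -0.0, -1.0]]
wrist_force: [0.7, 2.4, -1.5]
width: 0.0
finger_force: 0.9
```

Emit:
step_arm --plan '[{"dx": -0.2, "dy": -1.0, "dz": 0, "rx": 0, "ry": 0, "rz": 0, "hand": 0}, {"dx": -0.1, "dy": -0.5, "dz": 0, "rx": 0, "ry": 0, "rz": 0, "hand": 0}]'

```text
time_s: 9.78
tcp_pos: [0.5275, -0.1318, 0.1493]
orientation: [[0.19, 0.982, 0.0], [0.982, -0.19, -0.0], [-0.0, 0.0, -1.0]]
wrist_force: [-0.2, 1.5, -0.9]
width: -0.0002
finger_force: 0.9
```

Emit:
step_arm --plan '[{"dx": -0.1, "dy": -0.5, "dz": 0, "rx": 0, "ry": 0, "rz": 0, "hand": 0}, {"dx": -0.1, "dy": -0.5, "dz": 0, "rx": 0, "ry": 0, "rz": 0, "hand": 0}]'

```text
time_s: 9.95
tcp_pos: [0.5273, -0.1327, 0.1493]
orientation: [[0.19, 0.982, 0.0], [0.982, -0.19, 0.0], [0.0, 0.0, -1.0]]
wrist_force: [0.7, 3.0, -1.5]
width: -0.0004
finger_force: 0.9
```

```bash
python3 -c "
from st import *
state();knob()"
```

```text
t 9.95 tcp [ 527.3 -132.7  149.3] mach [ 0.6 -6.9] yaw 79.06425877040155 tilt [0. 0.] F [ 0.7  3.  -1.5] w -0.0003759921762753615
top hidden 0
scene 21 knob mach [ 13.7 -26.1] f 0.098 a 0.188
```

Emit:
step_arm --plan '[{"dx": 1.9, "dy": 9.8, "dz": 0, "rx": 0, "ry": 0, "rz": 0, "hand": 0}, {"dx": 5.5, "dy": 29.5, "dz": 0, "rx": 0, "ry": 0, "rz": 0, "hand": 0}, {"dx": 0, "dy": 0, "dz": 35, "rx": 0, "ry": 0, "rz": 0, "hand": 0}, {"dx": 0, "dy": 0, "dz": 35, "rx": 0, "ry": 0, "rz": -7, "hand": 0}, {"dx": 0, "dy": 0, "dz": 30, "rx": 0, "ry": 0, "rz": -7, "hand": 0}, {"dx": -28, "dy": 0, "dz": 0, "rx": 0, "ry": 0, "rz": -7, "hand": 0}, {"dx": -28, "dy": 0, "dz": 0, "rx": 0, "ry": 0, "rz": -7, "hand": 0}, {"dx": -28, "dy": -13, "dz": 0, "rx": 0, "ry": 0, "rz": -7, "hand": 0}, {"dx": 0, "dy": -20, "dz": 0, "rx": 0, "ry": 0, "rz": -7, "hand": 0}, {"dx": 0, "dy": -20, "dz": 0, "rx": 0, "ry": 0, "rz": -7, "hand": 0}]'

```text
time_s: 10.88
tcp_pos: [0.45, -0.1463, 0.2501]
orientation: [[0.868, 0.496, 0.001], [0.496, -0.868, -0.001], [0.0, 0.002, -1.0]]
wrist_force: [0.0, -1.6, -0.5]
width: 0.0002
finger_force: 0.0
```

Emit:
step_arm --plan '[{"dx": 0, "dy": 0, "dz": 0, "rx": 0, "ry": 0, "rz": -7, "hand": 0}, {"dx": 0, "dy": 0, "dz": 0, "rx": 0, "ry": 0, "rz": -7, "hand": 0}, {"dx": 0, "dy": 0, "dz": 0, "rx": 0, "ry": 0, "rz": -7, "hand": 0}, {"dx": 0, "dy": 0, "dz": 0, "rx": 0, "ry": 0, "rz": -7, "hand": 0}, {"dx": 0, "dy": 0, "dz": 0, "rx": 0, "ry": 0, "rz": -7, "hand": 0}, {"dx": 0, "dy": 0, "dz": 0, "rx": 0, "ry": 0, "rz": -5.8, "hand": 0}, {"dx": 0, "dy": 0, "dz": 0, "rx": 0, "ry": 0, "rz": 0, "hand": 0}]'

```text
time_s: 11.47
tcp_pos: [0.4509, -0.146, 0.2495]
orientation: [[0.982, -0.189, 0.0], [-0.189, -0.982, -0.001], [0.0, 0.001, -1.0]]
wrist_force: [0.3, 0.3, 0.4]
width: -0.0
finger_force: 0.0
```

```bash
python3 -c "
from st import *
state();knob();p,d,c=grab('scene');cv2.imwrite('pics/s5.png',cv2.resize(p[90:310,180:420,::-1],None,fx=2.7,fy=2.7))"
```

```text
t 11.47 tcp [ 450.9 -146.   249.5] mach [-72.1 -34.2] yaw -10.9214064439502 tilt [ 0.    -0.001] F [0.3 0.3 0.4] w -2.2317340923215978e-05
top hidden 0
scene 226 knob mach [  1.3 -34.9] f 0.009 a 0.252
```

View pics/s5.png

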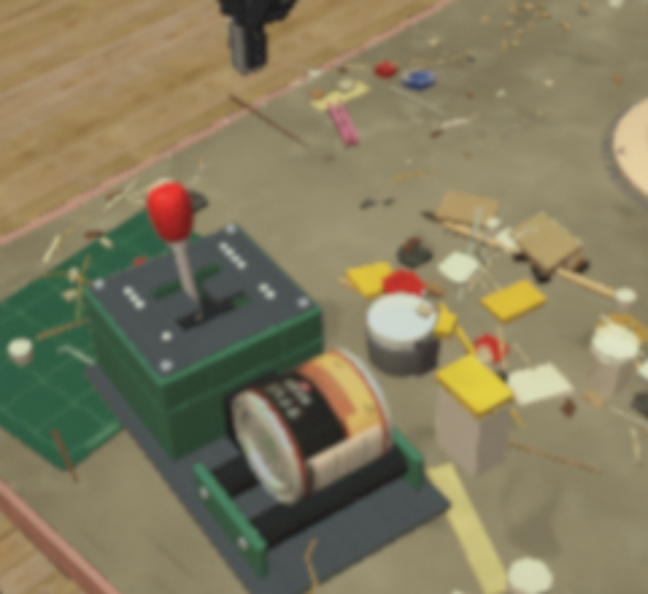

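The knob at (170,212) in the crop is upright fore-and-aft and leaning right at the end of the channel. The tin, box and pot have not moved. Next I'll go down behind it and push forward.

Emit:
step_arm --plan '[{"dx": 0, "dy": 0, "dz": -25, "rx": 0, "ry": 0, "rz": 0, "hand": 0}, {"dx": 0, "dy": 0, "dz": -30, "rx": 0, "ry": 0, "rz": 0, "hand": 0}, {"dx": 0, "dy": 0, "dz": -30, "rx": 0, "ry": 0, "rz": 0, "hand": 0}, {"dx": 0, "dy": 0, "dz": -15, "rx": 0, "ry": 0, "rz": 0, "hand": 0}, {"dx": 9.8, "dy": -1.9, "dz": 0, "rx": 0, "ry": 0, "rz": 0, "hand": 0}, {"dx": 9.8, "dy": -1.9, "dz": 0, "rx": 0, "ry": 0, "rz": 0, "hand": 0}, {"dx": 7.9, "dy": -1.5, "dz": 0, "rx": 0, "ry": 0, "rz": 0, "hand": 0}, {"dx": 4.9, "dy": -0.9, "dz": 0, "rx": 0, "ry": 0, "rz": 0, "hand": 0}, {"dx": 2.9, "dy": -0.55, "dz": 0, "rx": 0, "ry": 0, "rz": 0, "hand": 0}, {"dx": 2.9, "dy": -0.55, "dz": 0, "rx": 0, "ry": 0, "rz": 0, "hand": 0}]'

```text
time_s: 12.45
tcp_pos: [0.4891, -0.1536, 0.1494]
orientation: [[0.983, -0.185, -0.0], [-0.185, -0.983, -0.0], [0.0, 0.0, -1.0]]
wrist_force: [0.2, -1.0, -0.4]
width: 0.0002
finger_force: 0.0
```

Emit:
step_arm --plan '[{"dx": 2.9, "dy": -0.55, "dz": 0, "rx": 0, "ry": 0, "rz": 0, "hand": 0}, {"dx": 2.4, "dy": -0.45, "dz": 0, "rx": 0, "ry": 0, "rz": 0, "hand": 0}, {"dx": 2.4, "dy": -0.45, "dz": 0, "rx": 0, "ry": 0, "rz": 0, "hand": 0}]'

```text
time_s: 12.7
tcp_pos: [0.4966, -0.1551, 0.1494]
orientation: [[0.983, -0.186, -0.0], [-0.186, -0.983, 0.0], [-0.0, 0.0, -1.0]]
wrist_force: [-1.3, -0.2, 1.7]
width: 0.0001
finger_force: 1.0
```

```bash
python3 -c "
from st import *
state();knob()"
```

```text
t 12.70 tcp [ 496.6 -155.1  149.4] mach [-25.4 -34.6] yaw -10.721951846979024 tilt [-0.  0.] F [-1.3 -0.2  1.7] w 7.299216409024703e-05
top hidden 0
scene 222 knob mach [  2.8 -34.2] f 0.020 a 0.247
```

In contact. I'll continue forward in steps of 2.5 mm per row.

Emit:
step_arm --plan '[{"dx": 2.4, "dy": -0.45, "dz": 0, "rx": 0, "ry": 0, "rz": 0, "hand": 0}, {"dx": 2.4, "dy": -0.45, "dz": 0, "rx": 0, "ry": 0, "rz": 0, "hand": 0}, {"dx": 2.4, "dy": -0.45, "dz": 0, "rx": 0, "ry": 0, "rz": 0, "hand": 0}]'

```text
time_s: 13.05
tcp_pos: [0.504, -0.1565, 0.1494]
orientation: [[0.983, -0.186, -0.0], [-0.186, -0.983, -0.0], [-0.0, 0.0, -1.0]]
wrist_force: [-2.8, -0.2, 0.6]
width: 0.0005
finger_force: 1.0
```

Emit:
step_arm --plan '[{"dx": 2.4, "dy": -0.45, "dz": 0, "rx": 0, "ry": 0, "rz": 0, "hand": 0}, {"dx": 2.4, "dy": -0.45, "dz": 0, "rx": 0, "ry": 0, "rz": 0, "hand": 0}, {"dx": 2.4, "dy": -0.45, "dz": 0, "rx": 0, "ry": 0, "rz": 0, "hand": 0}, {"dx": 2.4, "dy": -0.45, "dz": 0, "rx": 0, "ry": 0, "rz": 0, "hand": 0}]'

```text
time_s: 13.38
tcp_pos: [0.5137, -0.1583, 0.1493]
orientation: [[0.983, -0.186, -0.0], [-0.186, -0.983, 0.0], [-0.0, 0.0, -1.0]]
wrist_force: [-1.8, -0.6, 1.3]
width: 0.0
finger_force: 0.9
```

```bash
python3 -c "
from st import *
state();knob()"
```

```text
t 13.38 tcp [ 513.7 -158.3  149.3] mach [ -8.  -34.6] yaw -10.73088807761284 tilt [-0.  0.] F [-1.8 -0.6  1.3] w 3.467104640909057e-06
top hidden 0
scene 228 knob mach [ 20.3 -33.7] f 0.146 a 0.243
```

Emit:
step_arm --plan '[{"dx": 2.4, "dy": -0.45, "dz": 0, "rx": 0, "ry": 0, "rz": 0, "hand": 0}, {"dx": 2.4, "dy": -0.45, "dz": 0, "rx": 0, "ry": 0, "rz": 0, "hand": 0}, {"dx": 2.4, "dy": -0.45, "dz": 0, "rx": 0, "ry": 0, "rz": 0, "hand": 0}, {"dx": 2.4, "dy": -0.45, "dz": 0, "rx": 0, "ry": 0, "rz": 0, "hand": 0}, {"dx": 2, "dy": -0.4, "dz": 0, "rx": 0, "ry": 0, "rz": 0, "hand": 0}]'

```text
time_s: 13.9
tcp_pos: [0.5251, -0.1604, 0.149]
orientation: [[0.983, -0.186, -0.001], [-0.186, -0.983, 0.0], [-0.001, -0.0, -1.0]]
wrist_force: [-1.4, 0.4, -0.2]
width: -0.0
finger_force: 0.9
```

Emit:
step_arm --plan '[{"dx": 1, "dy": -0.2, "dz": 0, "rx": 0, "ry": 0, "rz": 0, "hand": 0}, {"dx": 1, "dy": -0.2, "dz": 0, "rx": 0, "ry": 0, "rz": 0, "hand": 0}]'

```text
time_s: 14.07
tcp_pos: [0.5271, -0.1608, 0.1492]
orientation: [[0.983, -0.186, -0.0], [-0.186, -0.983, 0.0], [-0.0, -0.0, -1.0]]
wrist_force: [-2.6, 0.9, -1.4]
width: 0.0004
finger_force: 0.9
```

Emit:
step_arm --plan '[{"dx": 1, "dy": -0.2, "dz": 0, "rx": 0, "ry": 0, "rz": 0, "hand": 0}, {"dx": 1, "dy": -0.2, "dz": 0, "rx": 0, "ry": 0, "rz": 0, "hand": 0}]'

```text
time_s: 14.23
tcp_pos: [0.5291, -0.1612, 0.1493]
orientation: [[0.983, -0.186, -0.0], [-0.186, -0.983, 0.0], [-0.0, -0.0, -1.0]]
wrist_force: [-1.8, 0.5, -1.0]
width: -0.0001
finger_force: 0.9
```

```bash
python3 -c "
from st import *
state();knob()"
```

```text
t 14.23 tcp [ 529.1 -161.2  149.3] mach [  7.6 -34.6] yaw -10.732358534774889 tilt [-0.  0.] F [-1.8  0.5 -1. ] w -0.00012581590421076723
top hidden 0
scene 226 knob mach [ 36.9 -30.5] f 0.267 a 0.220
```

Nearly home. I'll inch forward until the force rises at the stop.

Emit:
step_arm --plan '[{"dx": 1, "dy": -0.2, "dz": 0, "rx": 0, "ry": 0, "rz": 0, "hand": 0}, {"dx": 0.5, "dy": -0.1, "dz": 0, "rx": 0, "ry": 0, "rz": 0, "hand": 0}]'

```text
time_s: 14.5
tcp_pos: [0.5306, -0.1615, 0.1493]
orientation: [[0.983, -0.186, 0.0], [-0.186, -0.983, 0.0], [0.0, -0.0, -1.0]]
wrist_force: [-1.6, 0.1, -0.6]
width: -0.0001
finger_force: 0.9
```

Emit:
step_arm --plan '[{"dx": 0.5, "dy": -0.1, "dz": 0, "rx": 0, "ry": 0, "rz": 0, "hand": 0}, {"dx": 0.5, "dy": -0.1, "dz": 0, "rx": 0, "ry": 0, "rz": 0, "hand": 0}]'

```text
time_s: 14.67
tcp_pos: [0.5316, -0.1617, 0.1493]
orientation: [[0.983, -0.186, 0.0], [-0.186, -0.983, -0.0], [0.0, 0.0, -1.0]]
wrist_force: [-1.3, 0.5, -1.1]
width: -0.0002
finger_force: 0.9
```

Emit:
step_arm --plan '[{"dx": 0.5, "dy": -0.1, "dz": 0, "rx": 0, "ry": 0, "rz": 0, "hand": 0}, {"dx": 0.0, "dy": 0, "dz": 0, "rx": 0, "ry": 0, "rz": 0, "hand": 0}]'

```text
time_s: 14.83
tcp_pos: [0.5321, -0.1619, 0.1493]
orientation: [[0.983, -0.186, 0.0], [-0.186, -0.983, -0.0], [0.0, 0.0, -1.0]]
wrist_force: [-2.6, 0.3, -1.2]
width: -0.0004
finger_force: 0.8
```

```bash
python3 -c "
from st import *
state();knob()"
```

```text
t 14.83 tcp [ 532.1 -161.9  149.3] mach [ 10.7 -34.7] yaw -10.731896423737625 tilt [ 0. -0.] F [-2.6  0.3 -1.2] w -0.0004086865162790406
top hidden 0
scene 232 knob mach [ 40.3 -29.9] f 0.292 a 0.215
```

Emit:
step_arm --plan '[{"dx": 0.5, "dy": -0.1, "dz": 0, "rx": 0, "ry": 0, "rz": 0, "hand": 0}, {"dx": 0.5, "dy": -0.1, "dz": 0, "rx": 0, "ry": 0, "rz": 0, "hand": 0}]'

```text
time_s: 15.1
tcp_pos: [0.533, -0.162, 0.1493]
orientation: [[0.983, -0.186, -0.0], [-0.186, -0.983, 0.0], [-0.0, -0.0, -1.0]]
wrist_force: [-1.2, 0.2, -0.9]
width: 0.0
finger_force: 0.9
```

Emit:
step_arm --plan '[{"dx": 0.5, "dy": -0.1, "dz": 0, "rx": 0, "ry": 0, "rz": 0, "hand": 0}, {"dx": 0.0, "dy": 0, "dz": 0, "rx": 0, "ry": 0, "rz": 0, "hand": 0}]'

```text
time_s: 15.27
tcp_pos: [0.5336, -0.1622, 0.1493]
orientation: [[0.983, -0.186, 0.0], [-0.186, -0.983, 0.0], [0.0, -0.0, -1.0]]
wrist_force: [-2.2, -0.5, -0.0]
width: -0.0003
finger_force: 0.8
```

Emit:
step_arm --plan '[{"dx": 0.5, "dy": -0.1, "dz": 0, "rx": 0, "ry": 0, "rz": 0, "hand": 0}, {"dx": 0.0, "dy": 0, "dz": 0, "rx": 0, "ry": 0, "rz": 0, "hand": 0}]'

```text
time_s: 15.43
tcp_pos: [0.5341, -0.1623, 0.1493]
orientation: [[0.983, -0.186, -0.0], [-0.186, -0.983, 0.0], [-0.0, -0.0, -1.0]]
wrist_force: [-1.7, 0.4, -0.3]
width: -0.0001
finger_force: 0.8
```

Emit:
step_arm --plan '[{"dx": 0.5, "dy": -0.1, "dz": 0, "rx": 0, "ry": 0, "rz": 0, "hand": 0}, {"dx": 0.5, "dy": -0.1, "dz": 0, "rx": 0, "ry": 0, "rz": 0, "hand": 0}]'

```text
time_s: 15.6
tcp_pos: [0.5349, -0.1624, 0.1492]
orientation: [[0.983, -0.186, -0.001], [-0.186, -0.983, 0.0], [-0.001, -0.0, -1.0]]
wrist_force: [-2.2, 1.7, -1.4]
width: -0.0001
finger_force: 1.5
```

Emit:
step_arm --plan '[{"dx": 0.5, "dy": -0.1, "dz": 0, "rx": 0, "ry": 0, "rz": 0, "hand": 0}, {"dx": 0.0, "dy": 0, "dz": 0, "rx": 0, "ry": 0, "rz": 0, "hand": 0}]'

```text
time_s: 15.77
tcp_pos: [0.5353, -0.1625, 0.1491]
orientation: [[0.983, -0.186, -0.001], [-0.186, -0.983, 0.0], [-0.001, -0.0, -1.0]]
wrist_force: [-4.5, 0.2, -2.4]
width: 0.0002
finger_force: 1.9
```

```bash
python3 -c "
from st import *
state();knob()"
```

```text
t 15.77 tcp [ 535.3 -162.5  149.1] mach [ 14.  -34.7] yaw -10.730972456066233 tilt [-0.001  0.   ] F [-4.5  0.2 -2.4] w 0.0001661752243057577
top hidden 0
scene 228 knob mach [ 42.7 -29.4] f 0.310 a 0.211
```

The force is rising, so the stick is against the rubber stop. I'll back off, clear the knob and check.

Emit:
step_arm --plan '[{"dx": -9.8, "dy": 1.9, "dz": 0, "rx": 0, "ry": 0, "rz": 0, "hand": 0}, {"dx": -24.5, "dy": 4.6, "dz": 0, "rx": 0, "ry": 0, "rz": 0, "hand": 0}, {"dx": -29.5, "dy": 5.6, "dz": 0, "rx": 0, "ry": 0, "rz": 0, "hand": 0}, {"dx": -20, "dy": 0, "dz": 35, "rx": 0, "ry": 0, "rz": 0, "hand": 0}, {"dx": -20, "dy": -20, "dz": 35, "rx": 0, "ry": 0, "rz": 0, "hand": 0}, {"dx": -15, "dy": -35, "dz": 20, "rx": 0, "ry": 0, "rz": 0, "hand": 0}, {"dx": -10, "dy": -35, "dz": 0, "rx": 0, "ry": 0, "rz": 0, "hand": 0}, {"dx": -10, "dy": -35, "dz": 0, "rx": 0, "ry": 0, "rz": 0, "hand": 0}, {"dx": -10, "dy": -35, "dz": 0, "rx": 0, "ry": 0, "rz": 0, "hand": 0}, {"dx": 0, "dy": 0, "dz": 0, "rx": 0, "ry": 0, "rz": 0, "hand": 0}]'

```text
time_s: 16.7
tcp_pos: [0.3874, -0.3132, 0.2365]
orientation: [[0.982, -0.191, 0.002], [-0.191, -0.982, -0.004], [0.002, 0.003, -1.0]]
wrist_force: [-0.5, 0.7, 0.8]
width: -0.0001
finger_force: 0.0
```

```bash
python3 -c "
from st import *
state();knob();p,d,c=grab('top');cv2.imwrite('pics/t6.png',cv2.resize(p[110:260,250:450,::-1],None,fx=4,fy=4,interpolation=2))"
```

```text
t 16.70 tcp [ 387.4 -313.2  236.5] mach [-103.4 -210.3] yaw -11.01240922109649 tilt [ 0.002 -0.004] F [-0.5  0.7  0.8] w -7.954198656128193e-05
top 163 knob mach [ 44.  -35.6] f 0.320 a 0.257
scene 223 knob mach [ 42.5 -30.1] f 0.308 a 0.216
```

View pics/t6.png

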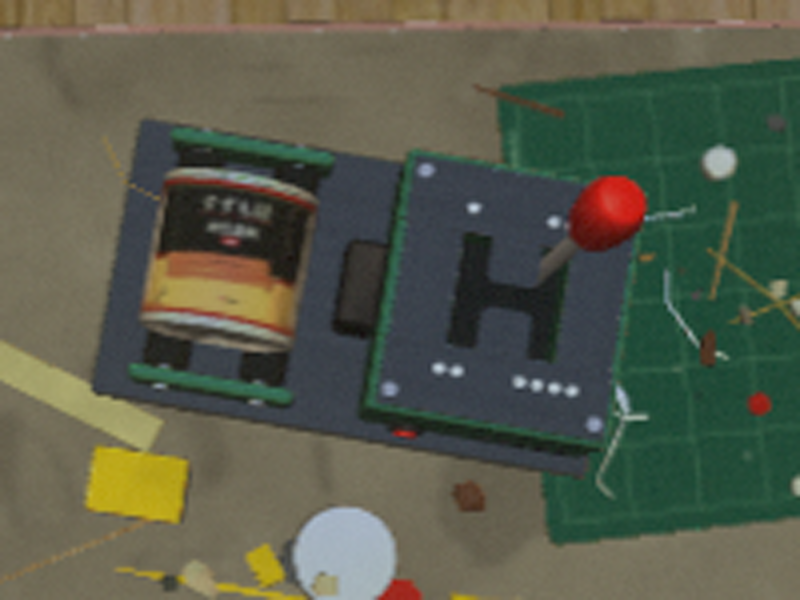

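The knob at (610,212) in the crop leans forward and right, with the stem in the third slot. The tin (230,260), box (137,485) and pot (345,555) are where they stood in the first picture, and the arm is clear.

```bash
python3 -c "
from h import *
print(env.hand_in())"
```

```text
the job is handed in; nothing more can be done
None
```

The gearstick is pushed home against the stop in third gear and let go, the tin, box and pot are where they stood, and the job is handed in; no verdict came back.

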